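# Set a control arm to its marker and clamp it

### The job

On the setting fixture, gently push the aluminium control arm round by its upright ball stud with a fingertip until its nose points straight at the tall pointed marker post (not at the short flat stub). Then push the black-knobbed clamp lever on top of the mandrel clockwise, seen from above, fully home against its stop pin, with the arm still on the marker. Only push: do not lift the arm, and leave the socket, bolt, wrench and spray can where they are.

Things in the scene. Friction and masses are not known exactly. Their poses are not given: they have to be found in the camera images.
- fixture: Dark steel base plate 390 x 330 x 12 mm, fixed to the bench. Origin on the vertical mandrel axis at bench height (z = 0); z up; the plate reaches from x = -110 to +280 mm and y = -165 to +165 mm in its own frame. A vertical stop pin for the lever, 12 mm thick, stands 60 mm from the mandrel axis at (-35, +48) mm, its top 115 mm above the bench. The fixture carries the control arm and the clamp lever; pressing any of it with more than 40 N counts as rough
- control_arm (a joint): Angle of the control arm about the vertical mandrel, rad: 0 when the nose points along the fixture's +x, positive counter-clockwise from above, limits -1 and +1. Stiff: it needs about 3 N at the stud and stays where it is left. The arm sits loosely on the mandrel in height, so a grip could lift it
- pivot (a point): Point on the mandrel axis, turning with the control arm, 20 mm above the bench; its x axis points along the arm to the nose, z up. The arm is an aluminium forging 205 mm from the axis to the nose tip: bush eye 54 mm across, a 22 mm bar that bows 14 mm to the arm's -y side (28 to 50 mm above the bench), and a ball-joint housing 44 mm across (22 to 52 mm above the bench)
- stud_top (a point): Centre of the top of the upright steel ball stud, 165 mm from the mandrel axis, 105 mm above the bench. The stud is 16 mm across and bare from 72 to 105 mm above the bench; below it is a black rubber boot up to 36 mm across
- nose_tip (a point): Front end of the arm's nose, a 10 mm wide square finger beyond the ball joint, 205 mm from the mandrel axis, 36 mm above the bench
- marker: The tall marker post: a 15 mm steel rod with a conical point on a 36 mm foot disc, 83 mm tall, held fast on the plate 215 to 260 mm from the mandrel axis, to the left or right of the arm. Origin under the foot's centre, on the plate (12 mm above the bench)
- stub: The other post, not the target: a 22 mm flat-topped stub on the same 36 mm foot disc, 32 mm tall, held fast on the plate on the other side of the arm. Origin under the foot's centre
- clamp_lever (a joint): Angle of the clamp lever, rad: 0 fully open, 1.4 fully home against the stop pin; grows as the lever turns clockwise seen from above, about the same mandrel axis. Needs about 3 N at the knob and stays where it is left
- lever_knob (a point): Centre of the top of the lever's upright black knob, 100 mm from the mandrel axis, 138 mm above the bench. The knob is 18 to 24 mm across and 48 mm tall (90 to 138 mm above the bench); the 16 mm wide steel lever runs from it to the 38 mm hub on the mandrel, 94 to 106 mm above the bench, hub top 116 mm. The lever is on the opposite side of the mandrel from the arm
- socket: Loose steel wrench socket, 30 mm across, 42 mm tall, standing on the plate; leave alone
- bolt: Loose steel hex bolt standing on its 24 mm head on the plate, 45 mm tall; leave alone
- wrench: Loose wrench 220 mm long lying on the bench; leave alone
- spray_can: Loose white spray can with a grey band and a white nozzle, 54 mm across, 170 mm tall, standing on the bench; leave alone

How it is judged (in metres and radians):
On the way, in this order (a step that is already met when the one before it is completed fails the run):
1. the arm's nose points at the tall marker while the clamp lever is still open (y of marker in the frame of pivot between -0.012 and 0.012 m and x of marker in the frame of pivot above 0.1 m and value of joint clamp_lever below 0.45 rad), for 0.3 s.
2. the clamp lever is home with the arm still on the marker (y of marker in the frame of pivot between -0.012 and 0.012 m and x of marker in the frame of pivot above 0.1 m and value of joint clamp_lever above 1.27 rad), for 0.2 s.
At the end, for the whole second after the job is handed in: The arm's centreline passes within 12 mm of the tall marker post's axis (about 3 degrees), the clamp lever stands at 1.27 rad or more (within about 7 degrees of its stop), the arm is down on the mandrel, all at rest, bystanders within 15 mm of where they were (all of step 2 and height (world z) of stud_top below 0.11 m and velocity of joint control_arm between -0.05 and 0.05 rad/s and velocity of joint clamp_lever between -0.05 and 0.05 rad/s and not (distance of socket from where it was at the start of the episode above 0.015 m) and not (distance of bolt from where it was at the start of the episode above 0.015 m) and not (distance of wrench from where it was at the start of the episode above 0.015 m) and not (distance of spray_can from where it was at the start of the episode above 0.015 m)); the robot touches nothing.
It fails at once if the control arm is lifted more than 8 mm (height (world z) of stud_top above 0.113 m).
It fails at once if the fingers grip or press the fixture with more than 40 N (contact force between the fingers and fixture above 40 N).
It fails at once if the clamp lever is turned past 0.6 rad while the arm is not on the marker (value of joint clamp_lever above 0.6 rad and not (y of marker in the frame of pivot between -0.012 and 0.012 m and x of marker in the frame of pivot above 0.1 m)).
It fails at once if the socket, bolt, wrench or spray can is moved more than 15 mm (distance of any of socket, bolt, wrench, spray_can from where it was at the start of the episode above 0.015 m).
It also fails if it takes over 54 s, if anything falls off the work surface, if the arm or the gripper's body presses on something with over 40 N, if the wrist force passes 120 N, or if a joint passes its speed limit or range.

### The arm

A 6-joint arm with a two-finger parallel gripper is mounted at the origin on the work surface. World frame = base frame: x ahead of the robot, y to its left, z up, the work surface at z = 0. Lengths are in mm, angles in degrees, forces in N, time in s.
With the tool pointing down it reaches from about 350 to 850 mm from the base axis. Payload 8.1 kg.
Tool frame: the origin (TCP) lies on the centre line of the jaws, within the pads' length; the fingertips stand 11 mm ahead of it and the grasp point (between the pads) lies 8 mm behind it; z points along the fingers, y is the direction in which the jaws open and shut (so a half turn about z gives the same grasp; the last joint's range is limited). The gripper opens to 85 mm and grips with 20 to 120 N. Pads are 22 mm wide; open, the fingers measure 114 mm over their backs; the gripper's body (76 mm by 85 mm) begins 54 mm behind the grasp point. The pads swing forward as they close: fully open they stand 13 mm farther back than shut.
Start: joints at [-72.216, 7.471, 85.268, -0, 87.261, -4.893], TCP at [231.348, -553.609, 202.592] pointing down, gripper open.
Joint ranges: [-169.43, 169.43], [-51.17, 129.36], [1.28, 143.12], [-76.62, 256.62], [0, 156.53], [-152.29, 152.29]. Speed limits (degrees/s): [136.94, 136.94, 159.86, 180, 180, 180].

### API

Orientations are given as [roll, pitch, yaw] about the fixed x, y, z axes, in that order (R = Rz(yaw) Ry(pitch) Rx(roll)).
In Python, from bench import telemetry, viewer, r gives the robot as it stands.
- The arm moves only by the shell command python3 -m inch 'ROWS' [FORCE]. ROWS is JSON, a list of rows, each a list of 3 entries, a list of its own where there are three numbers: the shift along the tool's x, y, z in cm, then the turn, a rotation vector about the tool's x, y, z in rad, then the opening, from 0 (shut) to 1 (fully open). A call has 1 to 20 rows; each row is the pose to reach, as a shift and turn from the pose commanded when the call began, along the tool's axes at that moment; what a row does not reach only later rows make up. A row lasts 1/10 s, in which the tool goes at most 50 mm and 8.59 degrees, less where a joint would pass 70% of its speed; a pose out of reach is approached as far as the arm can. A call with a gripper value outside its range is refused whole. The fingers move at their own pace and stop on an object; FORCE is the grip in N (left out, the last holds). Time passes only in rows, so rows that repeat a pose let the fingers close. It gives the time, the measured TCP pose, the force and the opening at its end, in the units of the state.
- telemetry.sense(): the state, without advancing time (a new reading comes with each control period).
- viewer.snapshot(name): name is "side" or "top" or "wrist"; returns the picture (420x560x3 uint8, red, green, blue); there is no depth.
- viewer.camera_model(name): a dict with "fx", "fy", "cx", "cy" (pixels), "cam_to_world" (4x4, takes a point from camera to world coordinates); the wrist camera has in their place "mount" (4x4, takes a point from camera to tool coordinates, whose origin is the TCP and whose axes are the flange's). Camera axes: x right, y down, z forward; pixel columns grow to the right and rows downward; lengths in mm; the calibration is good to about 2 mm. A picture is of the moment at which its call begins: read the wrist's pose just before it. camera_model takes no time and is no camera call.
- r.hand_in(): hands the job in, once; it reports no verdict.
The state is a dict: "time": time; "joint_pos": joint angles; "qd": joint speeds; "joint_efforts": joint torques, N m; "tool_pos": TCP position; "tcp_rot": TCP orientation; "ft_force": force on the tool from outside, world axes, zero at the start; "wrist_torque": the same for the moment, N m; "finger_gap": finger opening in mm.
Only numpy, scipy, OpenCV 4.12 (cv2) and the standard library are available. Lean on these libraries where they do the work, as an engineer would, in place of code of your own. Each camera call takes 0.05 s, during which the arm holds its last target.

## Working session

There is one attempt and no reset: what is moved stays moved. The work goes in short steps, Python scripts to look and compute and a shell command to move; the robot and the scene stay as the last step left them, time stands still between calls to the robot, and variables do not carry over. Pictures are saved under pics/ and viewed, and the job is handed in when it is done.

```bash
ls; mkdir -p pics; python3 - <<'E'
from bench import telemetry, viewer, r
import cv2
s=telemetry.sense(); print({k:s[k] for k in('time','tool_pos','tcp_rot','finger_gap','ft_force')})
for n in('side','top','wrist'):
    im=viewer.snapshot(n); cv2.imwrite(f'pics/{n}0.png',im[:,:,::-1]); print(n,viewer.camera_model(n))
E
```

```text
pics
{'time': 0.0, 'tool_pos': array([ 231.1812455 , -553.01522342,  201.54875047]), 'tcp_rot': array([-1.79894051e+02, -1.00758232e-02,  2.26809593e+01]), 'finger_gap': 85.41122256447372, 'ft_force': array([-0.57786978, -0.43962274,  0.85582163])}
side {'fx': 456.6222810868699, 'fy': 456.6222810868699, 'cx': 276.1631010319018, 'cy': 207.11565330539364, 'cam_to_world': array([[ 9.90881883e-01, -8.04954942e-02,  1.08044296e-01,
         4.66141451e+02],
       [-1.33649868e-01, -4.85737055e-01,  8.63827081e-01,
        -7.28760007e+02],
       [-1.70530699e-02, -8.70390710e-01, -4.92066260e-01,
         5.81906628e+02],
       [ 0.00000000e+00,  0.00000000e+00,  0.00000000e+00,
         1.00000000e+00]])}
top {'fx': 409.43139872143814, 'fy': 409.43139872143814, 'cx': 272.3686119610032, 'cy': 207.4666522730058, 'cam_to_world': array([[ 1.48227981e-02, -9.94934269e-01,  9.94287975e-02,
         4.76024179e+02],
       [-9.99859630e-01, -1.55256480e-02, -6.29879637e-03,
         7.39946493e+01],
       [ 7.81058487e-03, -9.93214749e-02, -9.95024743e-01,
         1.05590311e+03],
       [ 0.00000000e+00,  0.00000000e+00,  0.00000000e+00,
         1.00000000e+00]])}
wrist {'fx': 364.26730006829195, 'fy': 364.26730006829195, 'cx': 277.40283789366305, 'cy': 209.6041309580699, 'mount': array([[-2.23317593e-06, -9.64597794e-01, -2.63725419e-01,
         6.60578620e+01],
       [ 9.99999944e-01,  8.57949247e-05, -3.22269925e-04,
        -1.01617024e+00],
       [ 3.33487161e-04, -2.63725405e-01,  9.64597740e-01,
        -1.71625044e+02],
       [ 0.00000000e+00,  0.00000000e+00,  0.00000000e+00,
         1.00000000e+00]])}
```

View pics/top0.png

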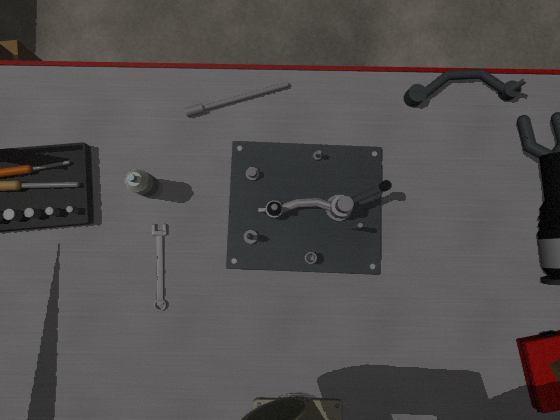

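View pics/side0.png

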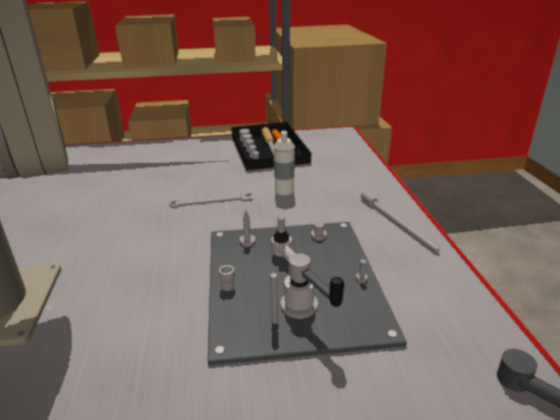

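```bash
python3 - <<'E'
import cv2
a=cv2.imread('pics/top0.png')[130:280,215:415]
a=cv2.convertScaleAbs(a,alpha=1.8,beta=20)
cv2.imwrite('pics/topz.png',cv2.resize(a,None,fx=4,fy=4,interpolation=cv2.INTER_CUBIC))
a=cv2.imread('pics/side0.png')[200:350,200:400]
a=cv2.convertScaleAbs(a,alpha=1.8,beta=20)
cv2.imwrite('pics/sidez.png',cv2.resize(a,None,fx=4,fy=4,interpolation=cv2.INTER_CUBIC))
E
```

```text
(no output)
```

View pics/topz.png

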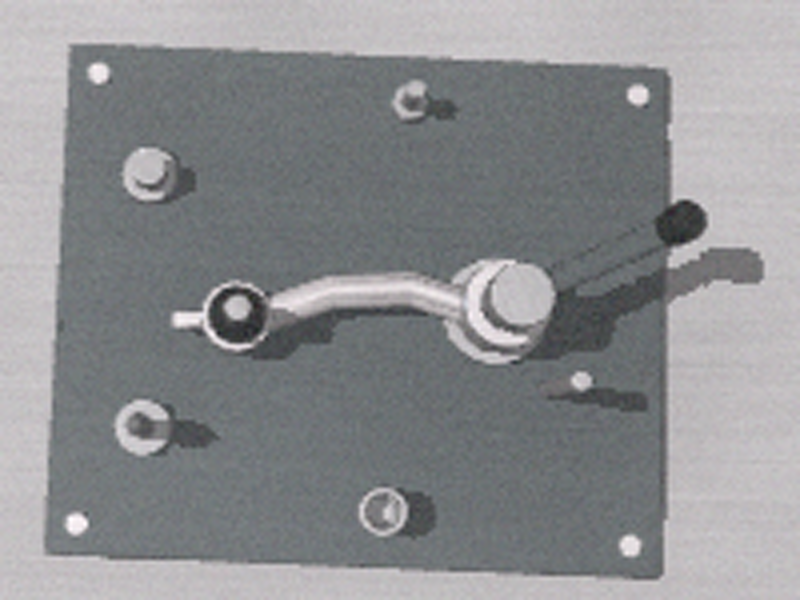

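View pics/sidez.png

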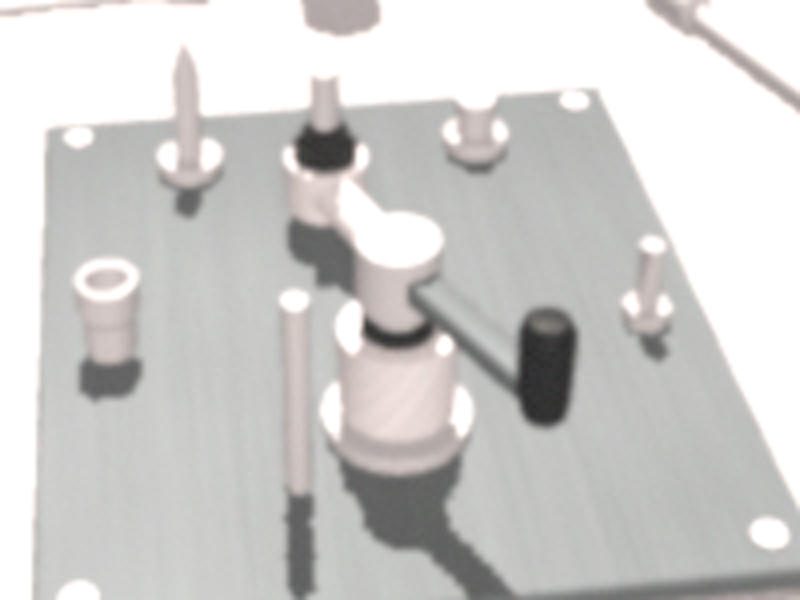

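```bash
cat > h.py <<'E'
import numpy as np
from bench import viewer
def ray(n,px,z):
    m=viewer.camera_model(n);T=m['cam_to_world']
    d=T[:3,:3]@np.array([(px[0]-m['cx'])/m['fx'],(px[1]-m['cy'])/m['fy'],1])
    return T[:3,3]+d*(z-T[2,3])/d[2]
def tz(u,v,z): return ray('top',(215+(u+.5)/4-.5,130+(v+.5)/4-.5),z)
def sz(u,v,z): return ray('side',(200+(u+.5)/4-.5,200+(v+.5)/4-.5),z)
E
python3 - <<'E'
from h import *
P={}
for k,u,v,z in [('c1',70,44,12),('c2',669,70,12),('c3',46,553,12),('c4',663,578,12),('hub',525,294,116),('stud',238,307,105),('nose',172,320,41),('mfoot',143,427,16),('mtip',135,424,95),('sfoot',150,175,16),('knob',684,222,138),('pin',582,381,115),('sock',382,511,54),('bolt',415,98,57)]:
    P[k]=tz(u,v,z); print(k,P[k].round(1))
# mandrel
for k,u,v,z in [('hub',401,240,116),('stud',326,78,105),('mtip',184,46,95),('mfoot',190,160,16),('pin',295,300,115),('knob',548,318,138)]:
    print('side',k,sz(u,v,z).round(1))
ex=((P['c1']+P['c3'])-(P['c2']+P['c4']))[:2]; ex/=np.linalg.norm(ex); ey=np.array([-ex[1],ex[0]])
c=sum(P[k] for k in('c1','c2','c3','c4'))[:2]/4
o=c-85*ex; print('axis from plate',o,'ex',ex)
for k in P: d=P[k][:2]-P['hub'][:2]; print(k,np.hypot(*d).round(1),np.degrees(np.arctan2(d[1],d[0])).round(1),(d@ex).round(1),(d@ey).round(1))
E
```

```text
c1 [753.5 174.7  12. ]
c2 [ 742.8 -215.6   12. ]
c3 [425.4 181.8  12. ]
c4 [ 415.4 -208.    12. ]
hub [ 582.7 -101.8  116. ]
stud [573.7  63.9 105. ]
nose [571.5 104.2  41. ]
mfoot [505.5 122.   16. ]
mtip [504.9 123.1  95. ]
sfoot [667.3 120.8  16. ]
knob [ 622.7 -188.2  138. ]
pin [ 532.9 -134.7  115. ]
sock [455.6 -26.   54. ]
bolt [710.9 -44.7  57. ]
side hub [584.2 -99.5 116. ]
side stud [574.2  57.8 105. ]
side mtip [506.2 119.4  95. ]
side mfoot [506.4 128.6  16. ]
side pin [ 533.9 -132.3  115. ]
side knob [ 625.4 -187.9  138. ]
axis from plate [ 582.01071199 -101.75273266] ex [0.0265409  0.99964773]
c1 325.0 58.3 280.9 -163.4
c2 196.5 -35.4 -109.6 -163.1
c3 324.3 119.0 279.3 164.8
c4 198.2 -147.6 -110.6 164.5
hub 0.0 0.0 0.0 0.0
stud 166.0 93.1 165.4 13.4
nose 206.3 93.1 205.6 16.7
mfoot 236.8 109.0 221.7 83.1
mtip 238.0 109.1 222.8 83.7
sfoot 238.1 69.2 224.8 -78.6
knob 95.2 -65.1 -85.3 -42.3
pin 59.7 -146.5 -34.2 48.9
sock 148.0 149.2 72.4 129.0
bolt 140.3 24.0 60.4 -126.7
```

```bash
python3 -m inch '[[[10,-7,0],[0,0,0],0],[[14,-10,0],[0,0,0.05],0],[[18,-13,0],[0,0,0.1],0],[[22,-16,0],[0,0,0.204],0],[[26,-19,0],[0,0,0.204],0],[[30,-21.5,0],[0,0,0.204],0],[[34,-24.3,0],[0,0,0.204],0],[[38,-27.2,0],[0,0,0.204],0],[[42,-30,0],[0,0,0.204],0],[[46,-32.9,0],[0,0,0.204],0],[[50,-35.7,0],[0,0,0.204],0],[[54,-38.6,0],[0,0,0.204],0],[[57,-40.7,0],[0,0,0.204],0],[[59.1,-42.3,0],[0,0,0.204],0],[[59.1,-42.3,0],[0,0,0.204],0],[[59.1,-42.3,0],[0,0,0.204],0],[[59.1,-42.3,0],[0,0,0.204],0],[[59.1,-42.3,0],[0,0,0.204],0]]' 20
cat >> h.py <<'E'
import cv2
from bench import telemetry
def state():
    s=telemetry.sense()
    print('t',round(s['time'],2),'p',np.round(s['tool_pos'],1),'rpy',np.round(s['tcp_rot'],2),'F',np.round(s['ft_force'],1),'gap',round(s['finger_gap'],1)); return s
def delta(tx,ty,tz,yaw=None):
    """shift from measured pose to world target, tool axes, cm; tool down"""
    s=state();p=s['tool_pos'];psi=np.radians(s['tcp_rot'][2]);c,n=np.cos(psi),np.sin(psi)
    d=np.array([tx,ty,tz])-p
    print('rows cm',np.round(np.array([d[0]*c+d[1]*n,d[0]*n-d[1]*c,-d[2]])/10,2), 'turn z', None if yaw is None else round(-np.radians(yaw)+psi,3))
def shot(n,fn,box=None,k=1):
    im=viewer.snapshot(n)[:,:,::-1]
    cv2.imwrite(f'pics/{fn}_raw.png',im)
    if box: im=im[box[1]:box[3],box[0]:box[2]]
    im=cv2.convertScaleAbs(im,alpha=1.8,beta=20)
    cv2.imwrite(f'pics/{fn}.png',cv2.resize(im,None,fx=k,fy=k,interpolation=cv2.INTER_CUBIC))
E
python3 - <<'E'
from h import *
delta(613.5,65,93,11)
shot('side','side1',(180,100,380,250),4)
E
```

```text
time: 1.95
tool_pos: [613.1, 63.7, 202.3]
tcp_rot: [180.0, 0.0, 10.9]
ft_force: [1.0, 0.6, -0.2]
finger_gap: -0.1
t 1.95 p [613.1  63.7 202.3] rpy [1.7999e+02 5.0000e-02 1.0950e+01] F [ 1.   0.6 -0.2] gap -0.1
rows cm [ 0.06 -0.12 10.93] turn z -0.001
```

View pics/side1.png

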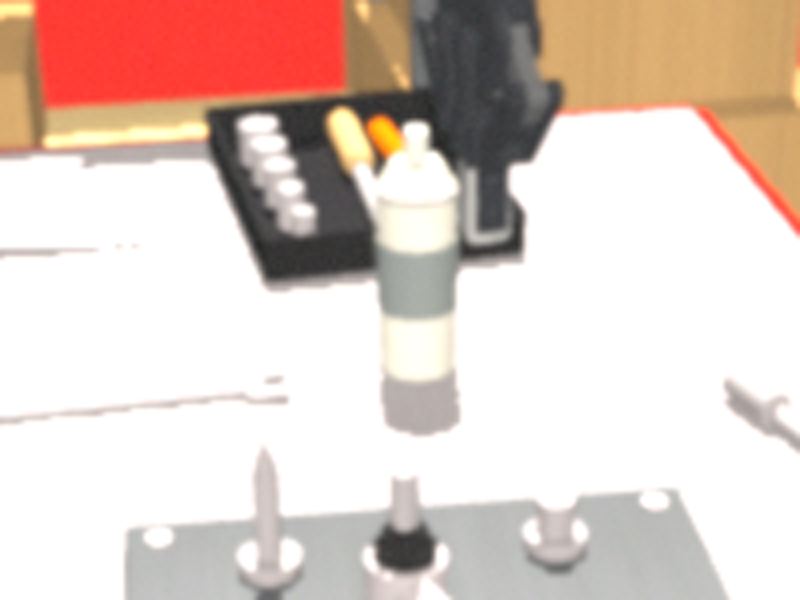

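```bash
python3 - <<'E'
from h import *
for z in (180,185,190,195): print(z,ray('side',(180+490/4,100+245/4),z).round(1))
for u in (465,517): print(ray('side',(180+u/4,100+225/4),196).round(1))
E
python3 -m inch '[[[0,-0.1,2],[0,0,0],0],[[0,-0.1,4],[0,0,0],0],[[0,-0.1,6],[0,0,0],0],[[0,-0.1,8],[0,0,0],0],[[0,-0.1,10],[0,0,0],0],[[0,-0.1,10.9],[0,0,0],0],[[0,-0.1,10.9],[0,0,0],0],[[0,-0.1,10.9],[0,0,0],0]]'
python3 - <<'E'
from h import *
state()
shot('side','side2',(200,150,400,300),4)
E
```

```text
180 [637.8 167.9 180. ]
185 [635.7 156.7 185. ]
190 [633.6 145.5 190. ]
195 [631.4 134.4 195. ]
[622.7 160.4 196. ]
[650.  155.6 196. ]
time: 2.8
tool_pos: [613.7, 65.0, 94.6]
tcp_rot: [180.0, -0.1, 10.9]
ft_force: [0.2, -0.2, 0.9]
finger_gap: 0.2
t 2.8 p [613.7  65.   94.6] rpy [ 1.7999e+02 -5.0000e-02  1.0950e+01] F [ 0.2 -0.2  0.9] gap 0.2
```

View pics/side2.png

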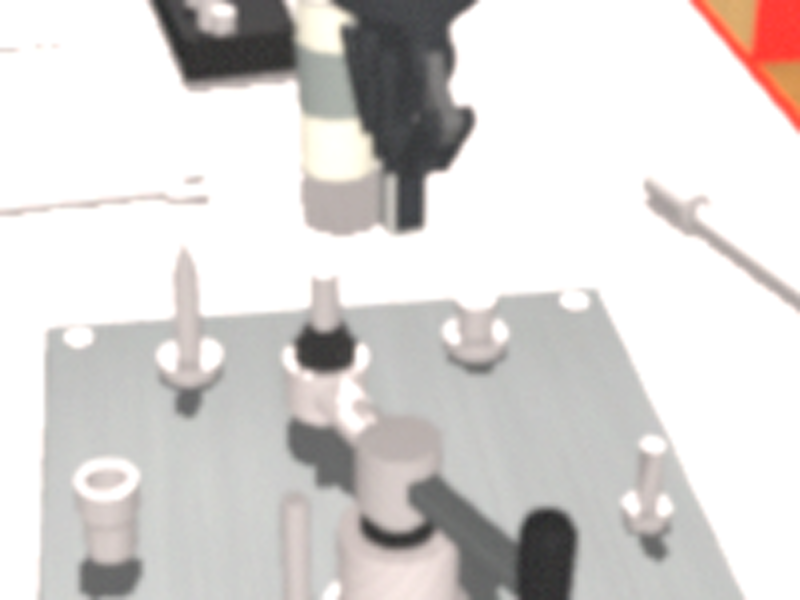

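```bash
python3 - <<'E'
from h import *
for z in (82,90,100,110,120,130): print(z,ray('side',(200+403/4,150+230/4),z).round(1))
for p in [(613.5,65,83),(573.5,63,105)]:
    m=viewer.camera_model('side');q=np.linalg.inv(m['cam_to_world'])@np.array([*p,1]);print(m['fx']*q[0]/q[2]+m['cx'],m['fy']*q[1]/q[2]+m['cy'])
state()
shot('side','side3',(200,150,400,300),4)
shot('top','top3',(200,120,400,270),4)
E
```

```text
82 [629.5 138.2  82. ]
90 [626.9 124.3  90. ]
100 [623.6 107.  100. ]
110 [620.3  89.6 110. ]
120 [617.1  72.3 120. ]
130 [613.8  55.  130. ]
299.5161230778313 224.86940483585863
280.43067972796575 217.8492431878996
t 2.85 p [614.2  65.1  95.1] rpy [ 1.7998e+02 -1.2000e-01  1.0960e+01] F [-0.3 -0.2 -0.3] gap 0.1
```

View pics/side3.png

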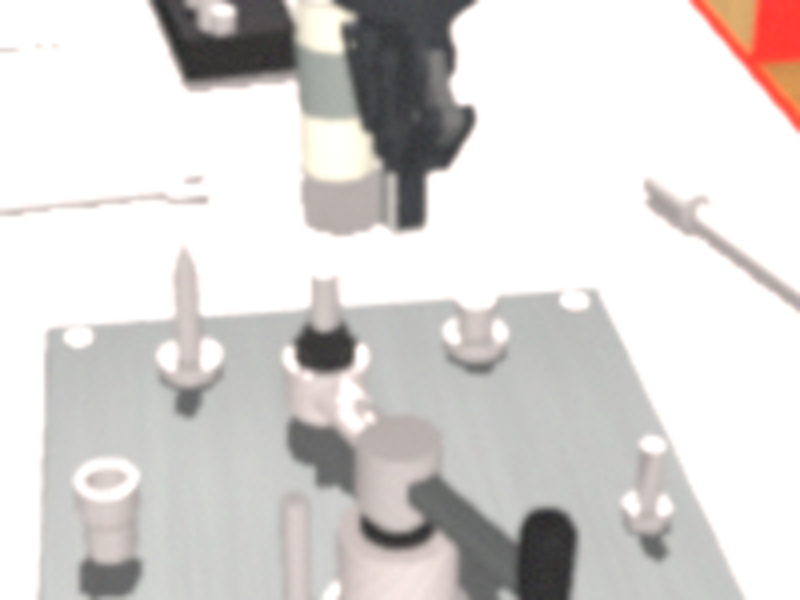

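View pics/top3.png

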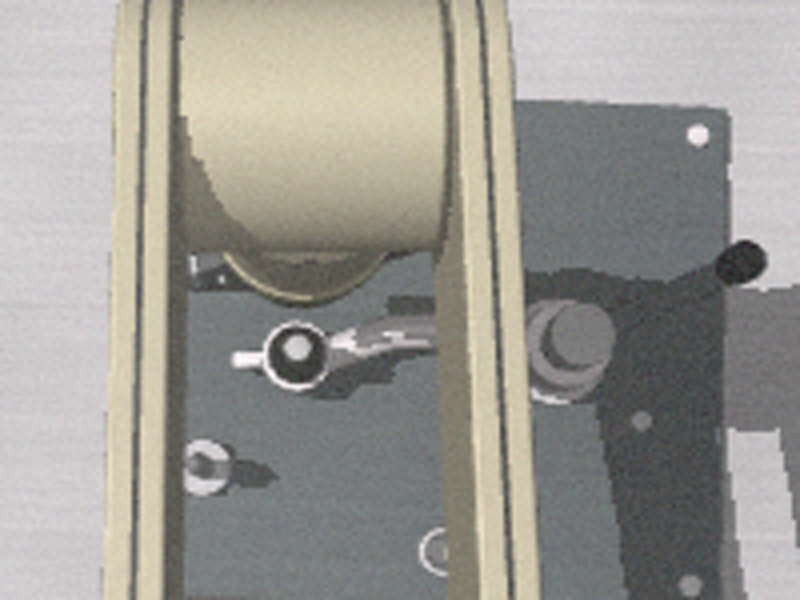

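```bash
python3 - <<'E'
import cv2
a=cv2.imread('pics/side3_raw.png')[150:250,230:350]
cv2.imwrite('pics/side3r.png',cv2.resize(a,None,fx=6,fy=6,interpolation=cv2.INTER_CUBIC))
E
```

```text
(no output)
```

View pics/side3r.png

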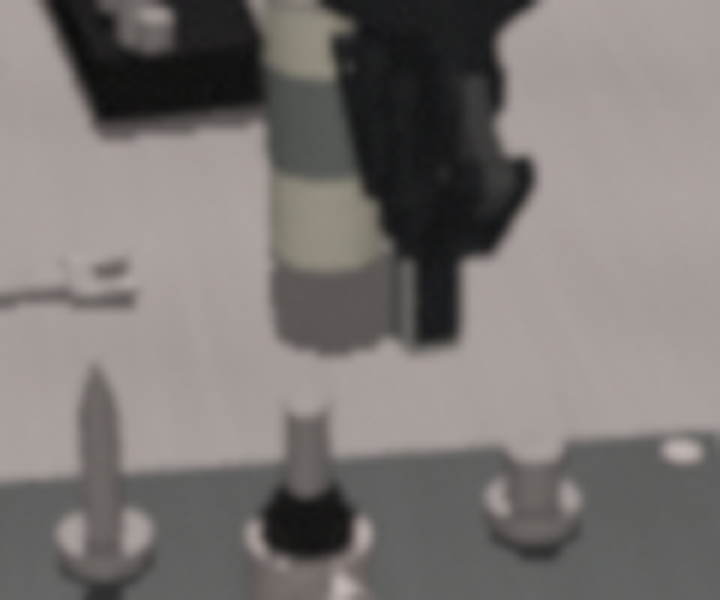

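```bash
python3 - <<'E'
from h import *
s=state(); print(s['joint_pos'])
m=viewer.camera_model('wrist');T=np.linalg.inv(m['mount'])
def pj(p): q=T@np.array([*p,1]); return (m['fx']*q[0]/q[2]+m['cx'],m['fy']*q[1]/q[2]+m['cy'])
print(pj((0,0,11)),pj((0,0,-29)),pj((-11,0,11)),pj((11,14,11)))
from scipy.spatial.transform import Rotation as R
Rw=R.from_euler('xyz',s['tcp_rot'],degrees=True).as_matrix()
for p in [(573.5,63,105),(505.5,122,95),(582.4,-101.8,116)]: print('exp',pj(Rw.T@(np.array(p)-s['tool_pos'])))
shot('wrist','w3')
E
```

```text
t 2.95 p [614.4  65.4  95.3] rpy [ 1.7998e+02 -1.4000e-01  1.0980e+01] F [0.3 0.1 0.2] gap 0.2
[ 1.32593341e+00  1.41732279e+01  8.91207735e+01 -6.67815807e-04
  7.65612637e+01  8.03442773e+01]
(np.float64(279.15390925090736), np.float64(238.50849680825624)) (np.float64(279.56266538766823), np.float64(270.51078481484296)) (np.float64(279.1280950367404), np.float64(257.7572680256776)) (np.float64(305.93279162964564), np.float64(218.6759137673889))
exp (np.float64(268.53811939403226), np.float64(328.3519690274248))
exp (np.float64(145.62349089862937), np.float64(403.72434106737524))
exp (np.float64(600.1093882967563), np.float64(381.6523840928337))
```

View pics/w3.png

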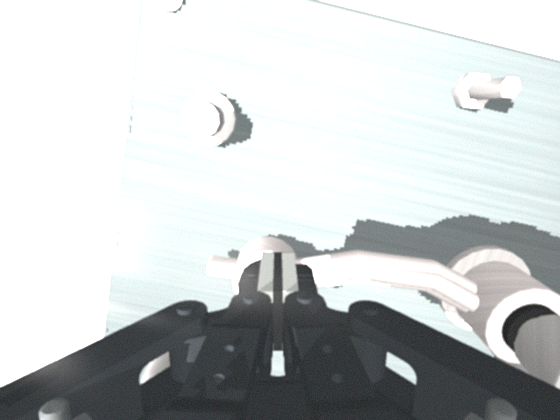

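```bash
python3 - <<'E'
from h import *
s=telemetry.sense()
m=viewer.camera_model('wrist');T=np.linalg.inv(m['mount'])
def pj(p): q=T@np.array([*p,1]); return np.round((m['fx']*q[0]/q[2]+m['cx'],m['fy']*q[1]/q[2]+m['cy']),1)
from scipy.spatial.transform import Rotation as R
Rw=R.from_euler('xyz',s['tcp_rot'],degrees=True).as_matrix()
for n,p in dict(stub=(667.3,120.8,44),bolt=(711,-44.7,57),nose=(571.5,104.2,41),c1=(753.5,174.7,12),hub=(582.4,-101.8,94)).items(): print(n,pj(Rw.T@(np.array(p)-s['tool_pos'])))
for z in (11,0,-10,-20,-30,-40): print(z,pj((11,0,z)),pj((-11,0,z)),pj((0,14.5,z)))
E
```

```text
stub [204.3 115.9]
bolt [509.3  94.9]
nose [209.9 265.6]
c1 [146.4 -45.7]
hub [566.4 353.1]
11 [279.2 218.7] [279.1 257.8] [306.4 238.5]
0 [279.3 225.1] [279.2 266.2] [308.1 246. ]
-10 [279.4 231.6] [279.3 274.7] [309.8 253.5]
-20 [279.5 238.9] [279.4 284.3] [311.7 262. ]
-30 [279.6 247.1] [279.5 295. ] [313.9 271.5]
-40 [279.8 256.5] [279.7 307.1] [316.3 282.3]
```

View pics/wrist0.png

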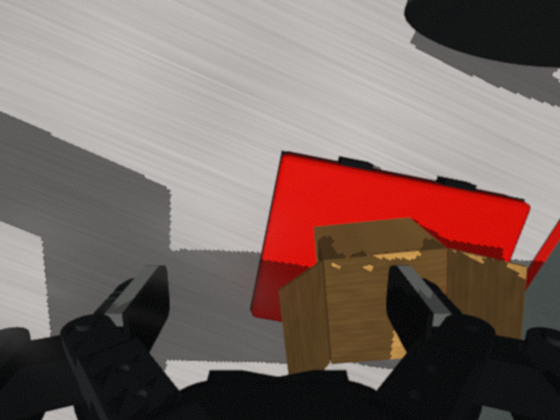

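The wrist and side pictures both put the shut fingertips about 29 mm behind the TCP, at tool z ≈ -29, where the spec says 11 mm ahead. The landmarks themselves reproject well. So I'll go lower in free space and check.

```bash
python3 -m inch '[[[0,0,1],[0,0,0],0],[[0,0,2],[0,0,0],0],[[0,0,3],[0,0,0],0],[[0,0,3.8],[0,0,0],0],[[0,0,3.8],[0,0,0],0],[[0,0,3.8],[0,0,0],0]]'
python3 - <<'E'
from h import *
state()
shot('side','side4')
a=cv2.imread('pics/side4_raw.png')[150:250,230:350]
cv2.imwrite('pics/side4r.png',cv2.resize(a,None,fx=6,fy=6,interpolation=cv2.INTER_CUBIC))
delta(594,65,56,11)
E
```

```text
time: 3.6
tool_pos: [613.1, 65.5, 55.1]
tcp_rot: [-180.0, 0.1, 11.0]
ft_force: [-0.7, 0.4, 0.4]
finger_gap: 0.3
t 3.6 p [613.1  65.5  55.1] rpy [-1.7999e+02  5.0000e-02  1.0990e+01] F [-0.7  0.4  0.4] gap 0.3
t 3.65 p [613.5  65.5  55.7] rpy [ 1.800e+02 -1.000e-02  1.099e+01] F [ 0.4 -0.4  0.8] gap 0.1
rows cm [-1.93 -0.32 -0.03] turn z -0.0
```

View pics/side4r.png

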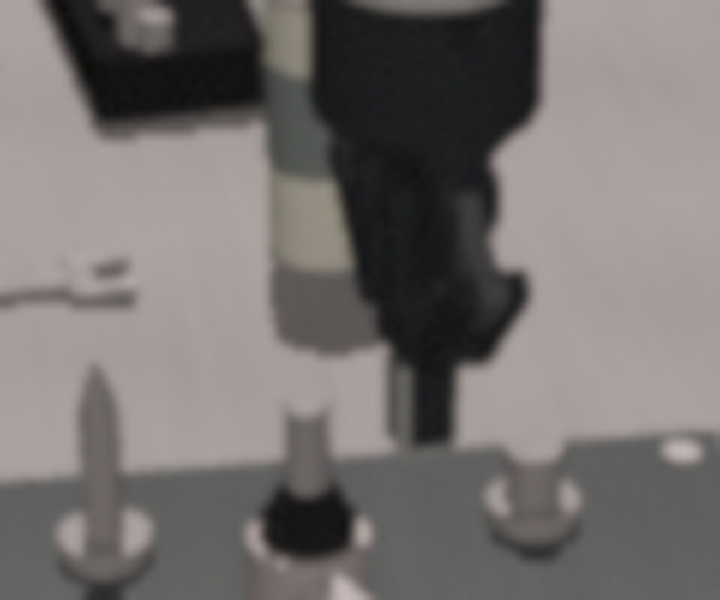

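```bash
python3 -m inch '[[[-0.8,-0.1,0],[0,0,0],0],[[-1.5,-0.18,0],[0,0,0],0],[[-1.9,-0.22,0],[0,0,0],0],[[-2.2,-0.26,0],[0,0,0],0],[[-2.6,-0.3,0],[0,0,-0.02],0],[[-3,-0.35,0],[0,0,-0.04],0],[[-3.4,-0.4,0],[0,0,-0.06],0],[[-3.8,-0.45,0],[0,0,-0.08],0],[[-4.2,-0.5,0],[0,0,-0.1],0],[[-4.6,-0.55,0],[0,0,-0.11],0],[[-5,-0.6,0],[0,0,-0.12],0],[[-5.4,-0.65,0],[0,0,-0.13],0],[[-5.8,-0.7,0],[0,0,-0.14],0],[[-6.1,-0.73,0],[0,0,-0.14],0],[[-6.1,-0.73,0],[0,0,-0.14],0]]'
python3 - <<'E'
from h import *
state()
shot('top','top5',(200,120,400,270),4)
shot('side','side5',(200,150,400,300),4)
E
```

```text
time: 5.15
tool_pos: [551.5, 60.8, 55.4]
tcp_rot: [-180.0, 0.0, 19.0]
ft_force: [1.4, -0.9, 0.8]
finger_gap: 0.4
t 5.15 p [551.5  60.8  55.4] rpy [-1.800e+02  4.000e-02  1.899e+01] F [ 1.4 -0.9  0.8] gap 0.4
```

View pics/top5.png

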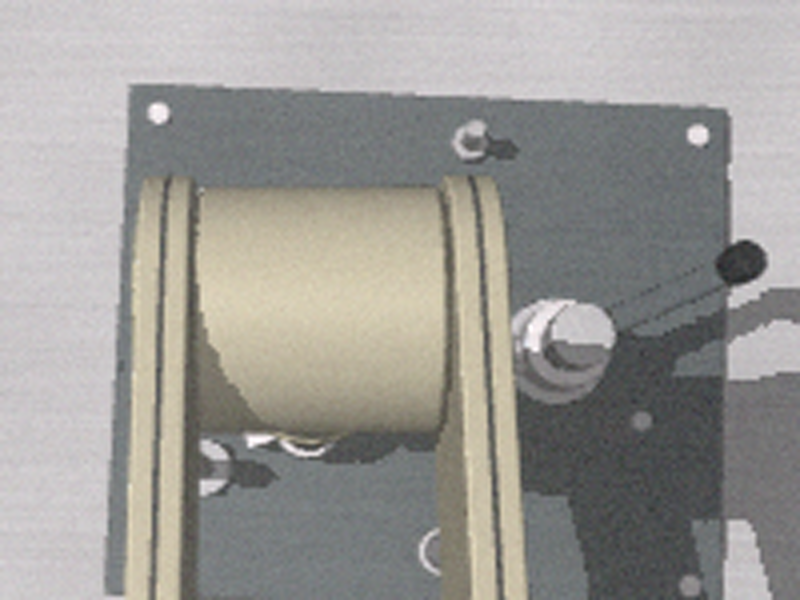

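View pics/side5.png

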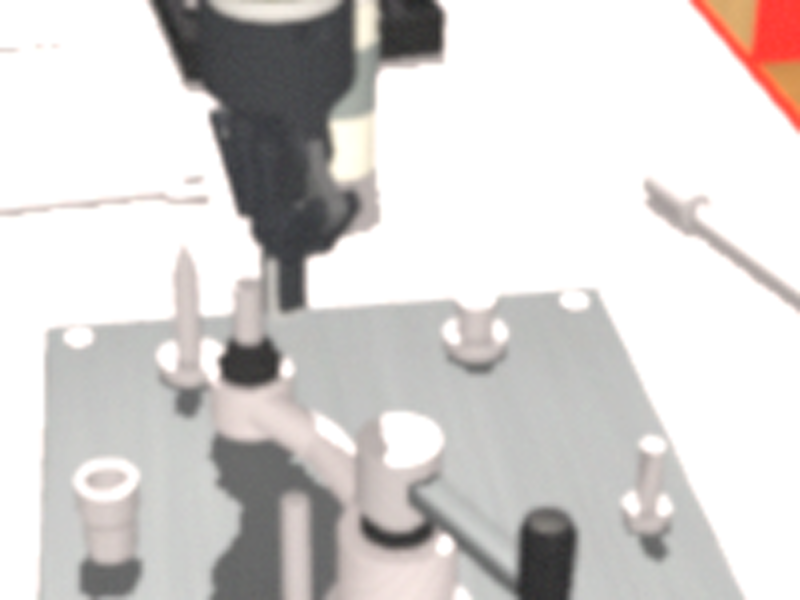

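```bash
cat >> h.py <<'E'
A=np.array([582.4,-101.8])
def ang_side(col,z=90,n='side',r=165):
    m=viewer.camera_model(n);Ti=np.linalg.inv(m['cam_to_world'])
    a=np.arange(60,130,.05);t=np.radians(a)
    P=np.stack([A[0]+r*np.cos(t),A[1]+r*np.sin(t),0*t+z,0*t+1])
    q=Ti@P;u=m['fx']*q[0]/q[2]+m['cx'];return a[np.argmin(abs(u-col))]
E
python3 - <<'E'
from h import *
# stud shaft centre columns at z~90
for raw,r0,r1,c0,c1 in [('side0',222,229,270,292),('side5_raw',224,232,254,268)]:
    a=cv2.imread(f'pics/{raw}.png',0)[r0:r1,c0:c1].astype(int)
    print(raw,c0);print(a)
print(ang_side(281),ang_side(261.9))
E
```

```text
side0 270
[[155 155 154 155 155 153 145 123  98  94  97  96  94  94 111 137 152 155
  157 157 157 157]
 [155 155 155 155 155 154 145 123  98  94  97  97  94  93 107 134 152 155
  156 156 157 156]
 [156 155 155 156 155 154 145 123  99  94  97  97  93  93 105 131 149 153
  153 154 153 153]
 [153 153 153 153 153 151 142 121  97  94  97  97  94  91 100 122 138 141
  139 139 138 137]
 [143 142 141 141 138 136 126 109  95  95  98  97  94  91  93 104 115 116
  113 112 109 108]
 [119 118 118 116 112 106  99  92  90  95  98  98  95  89  86  89  95  96
   95  94  93  92]
 [ 98  96  96  95  94  91  88  85  88  94  98  98  95  89  85  83  89  91
   91  90  90  91]]
side5_raw 254
[[161 162 159 144 115  98 100 101 102  97  89  76  74  89]
 [162 162 160 147 119 100 100 102 101  97  89  76  74  88]
 [160 161 157 145 118  99 100 102 101  98  89  78  74  89]
 [151 150 145 133 112  98 100 102 101  97  89  80  77  89]
 [128 127 121 112  99  95 100 101 102  97  92  83  83  92]
 [102 102 100  94  89  93  99 102 101  97  92  86  87  94]
 [ 93  93  93  90  88  94  99 101 100  98  91  86  87  93]
 [ 93  94  92  90  87  92  99 102 101  99  91  86  87  92]]
92.74999999999814 106.94999999999733
```

```bash
python3 -m inch '[[[-0.2,0,0],[0,0,0],0],[[-0.4,0,0],[0,0,0],0],[[-0.55,0,0],[0,0,0],0],[[-0.55,0,0],[0,0,0],0],[[-0.55,0,0],[0,0,0],0]]'
python3 - <<'E'
from h import *
state()
shot('side','side6')
a=cv2.imread('pics/side6_raw.png',0)[224:232,250:272].astype(int);print(a)
for c in (258,258.5,259,259.5,260): print(c,ang_side(c))
E
```

```text
time: 5.75
tool_pos: [546.7, 59.5, 55.5]
tcp_rot: [-180.0, 0.0, 19.0]
ft_force: [1.8, 1.7, 0.2]
finger_gap: 0.3
t 5.75 p [546.7  59.5  55.5] rpy [-1.7998e+02  1.0000e-02  1.9010e+01] F [1.8 1.7 0.2] gap 0.3
[[136 156 160 161 158 142 109  96 100 101 100  96  87  77  78  91  85  55
   32  26  29  28]
 [136 156 160 160 158 143 112  97 100 102 101  95  87  77  79  90  84  55
   32  27  25  26]
 [137 155 160 160 157 142 112  98  99 102 101  96  87  78  79  91  85  57
   32  29  30  33]
 [134 152 154 151 148 135 110  98 100 102 100  97  87  79  82  92  89  65
   41  38  46  53]
 [121 135 135 129 127 118 101  96  99 102 101  97  89  84  86  94  94  80
   66  66  75  80]
 [ 98 105 105 103 101  96  92  95 100 101 100  97  91  86  89  96  98  95
   88  88  93  95]
 [ 89  92  94  93  91  90  89  94 100 102 100  97  90  87  89  95  99  99
   96  95  96  96]
 [ 88  92  94  93  91  89  90  94 100 102 101  97  91  87  90  93  94  95
   94  95  95  93]]
258 109.94999999999716
258.5 109.59999999999718
259 109.1999999999972
259.5 108.79999999999723
260 108.39999999999725
```

```bash
python3 -m inch '[[[1,0,0],[0,0,0],0],[[2.5,0,0],[0,0,0],0],[[3.5,0,-1],[0,0,0],0],[[4,0,-5],[0,0,0],0],[[4,0,-9],[0,0,0],0],[[4,3,-12],[0,0,0],0],[[4,7,-12],[0,0,0],0],[[4,11,-12],[0,0,0],0],[[4,15,-12],[0,0,0],0],[[3.5,19,-12],[0,0,-0.1],0],[[3.1,23,-12],[0,0,-0.105],0],[[3.1,25.9,-12],[0,0,-0.105],0],[[3.1,25.9,-12],[0,0,-0.105],0],[[3.1,25.9,-12],[0,0,-0.105],0]]'
python3 - <<'E'
from h import *
delta(660,-175,86,25)
shot('top','top7',(200,120,400,270),4)
shot('side','side7',(200,150,400,300),4)
E
```

```text
time: 7.2
tool_pos: [660.5, -176.1, 174.7]
tcp_rot: [-179.9, 0.1, 24.9]
ft_force: [-0.1, -0.2, -1.0]
finger_gap: 0.3
t 7.2 p [ 660.5 -176.1  174.7] rpy [-1.7994e+02  6.0000e-02  2.4940e+01] F [-0.1 -0.2 -1. ] gap 0.3
rows cm [ 0.   -0.12  8.87] turn z -0.001
```

View pics/top7.png

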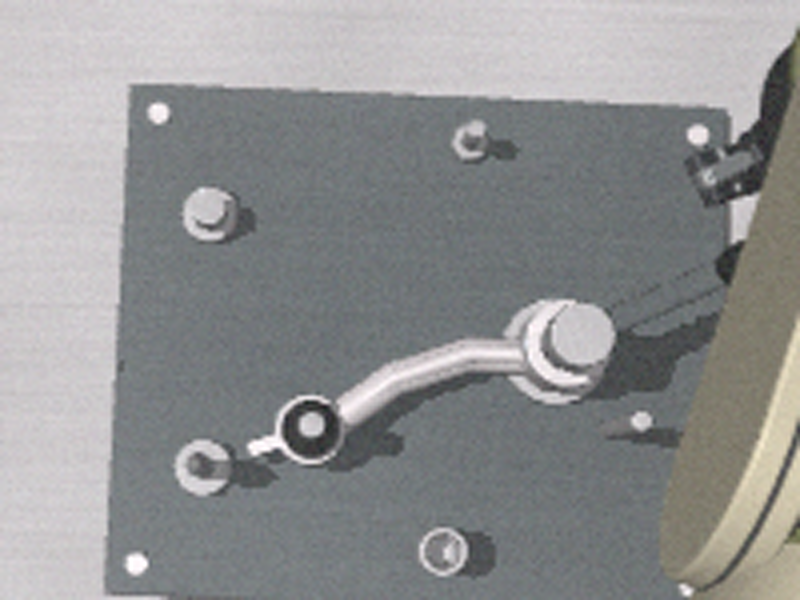

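View pics/side7.png

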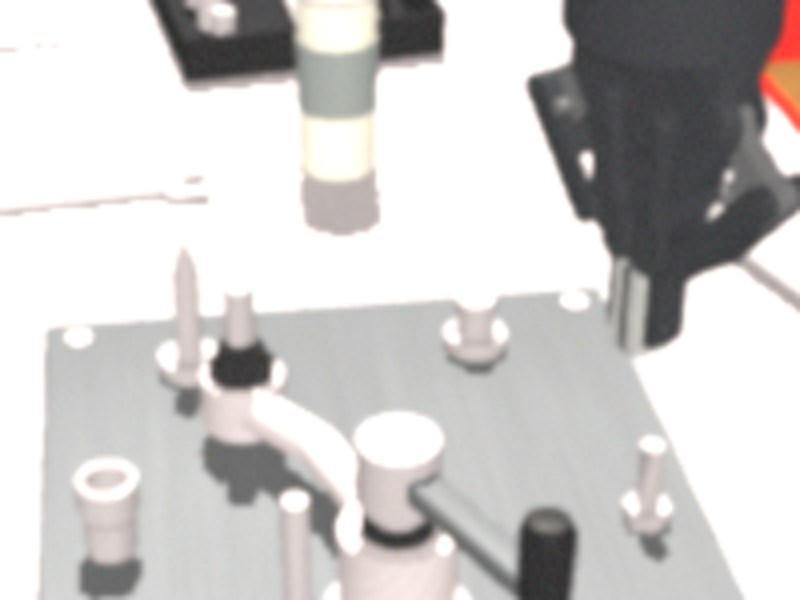

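```bash
python3 - <<'E'
from h import *
t=lambda u,v,z: ray('top',(200+(u+.5)/4-.5,120+(v+.5)/4-.5),z)
for k,u,v,z in [('stud',312,425,105),('nose',251,449,41),('mfoot',203,467,16),('mtip',195,464,95),('hub',583,335,116),('knob0',0,0,138)]:
    p=t(u,v,z);d=p[:2]-A;print(k,p.round(1),np.hypot(*d).round(1),np.degrees(np.arctan2(d[1],d[0])).round(2))
for z in (190,200,205,210): print(z,ray('side',(200+648/4,150+350/4),z).round(1))
E
```

```text
stud [528.2  55.1 105. ] 166.0 109.04
nose [516.3  91.4  41. ] 204.2 108.88
mfoot [505.5 122.   16. ] 236.7 108.97
mtip [504.9 123.1  95. ] 237.9 109.01
hub [ 582.1 -100.6  116. ] 1.2 105.03
knob0 [768.1 238.4 138. ] 387.6 61.38
190 [ 670.9 -157.5  190. ]
200 [ 665.6 -172.1  200. ]
205 [ 663.  -179.3  205. ]
210 [ 660.4 -186.6  210. ]
```

```bash
python3 -m inch '[[[0,-0.1,3],[0,0,0],0],[[0,-0.1,6],[0,0,0],0],[[0,-0.1,8],[0,0,0],0],[[0,-0.1,9.1],[0,0,0],0],[[0,-0.1,9.1],[0,0,0],0]]'
cat >> h.py <<'E'
def way(th,r=99,off=23):
    s=telemetry.sense();p=s['tool_pos'];psi=np.radians(s['tcp_rot'][2]);c,n=np.cos(psi),np.sin(psi)
    for a in th:
        t=np.radians(a);C=A+r*np.array([np.cos(t),np.sin(t)])+off*np.array([-np.sin(t),np.cos(t)])
        d=C-p[:2];print(a,np.round([(d[0]*c+d[1]*n)/10,(d[0]*n-d[1]*c)/10],2),'turn',round(psi-np.radians(a+90),2))
E
python3 - <<'E'
from h import *
state(); way(range(-60,-130,-4))
shot('side','side8',(250,150,450,300),4)
E
```

```text
time: 7.8
tool_pos: [658.9, -173.1, 82.6]
tcp_rot: [-179.9, 0.1, 25.1]
ft_force: [-0.3, -0.7, -0.5]
finger_gap: -0.0
t 7.8 p [ 658.9 -173.1   82.6] rpy [-1.7986e+02  1.4000e-01  2.5100e+01] F [-0.3 -0.7 -0.5] gap -0.0
-60 [-0.77 -0.03] turn -0.09
-64 [-1.45  0.16] turn -0.02
-68 [-2.14  0.31] turn 0.05
-72 [-2.85  0.41] turn 0.12
-76 [-3.55  0.46] turn 0.19
-80 [-4.26  0.46] turn 0.26
-84 [-4.97  0.41] turn 0.33
-88 [-5.67  0.31] turn 0.4
-92 [-6.37  0.16] turn 0.47
-96 [-7.05 -0.03] turn 0.54
-100 [-7.72 -0.28] turn 0.61
-104 [-8.36 -0.57] turn 0.68
-108 [-8.99 -0.9 ] turn 0.75
-112 [-9.59 -1.27] turn 0.82
-116 [-10.17  -1.69] turn 0.89
-120 [-10.71  -2.15] turn 0.96
-124 [-11.22  -2.64] turn 1.03
-128 [-11.69  -3.17] turn 1.1
```

View pics/side8.png

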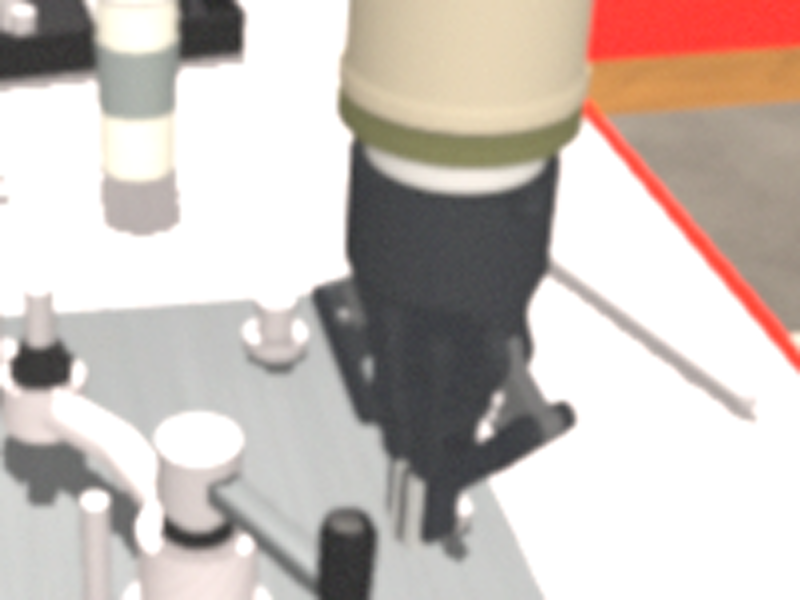

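```bash
python3 -m inch '[[[-0.8,0,0],[0,0,0],0],[[-1.2,0.1,0],[0,0,0],0],[[-1.5,0.16,0],[0,0,0],0],[[-1.8,0.24,0],[0,0,0.02],0],[[-2.15,0.31,0],[0,0,0.05],0],[[-2.5,0.36,0],[0,0,0.08],0],[[-2.85,0.41,0],[0,0,0.12],0],[[-3.55,0.46,0],[0,0,0.19],0],[[-4.25,0.46,0],[0,0,0.26],0],[[-4.95,0.41,0],[0,0,0.33],0],[[-5.65,0.31,0],[0,0,0.4],0],[[-6.35,0.16,0],[0,0,0.47],0],[[-7.05,-0.03,0],[0,0,0.54],0],[[-7.7,-0.28,0],[0,0,0.61],0],[[-8.35,-0.57,0],[0,0,0.68],0],[[-9,-0.9,0],[0,0,0.75],0],[[-9.6,-1.27,0],[0,0,0.82],0],[[-9.6,-1.27,0],[0,0,0.82],0]]'
python3 - <<'E'
from h import *
state(); way(range(-110,-140,-2))
shot('side','side9',(200,150,400,300),4)
shot('top','top9',(200,120,400,270),4)
E
```

```text
time: 9.65
tool_pos: [567.3, -204.4, 84.9]
tcp_rot: [180.0, -0.0, -22.1]
ft_force: [-0.1, -1.5, 0.7]
finger_gap: -0.2
t 9.65 p [ 567.3 -204.4   84.9] rpy [ 1.7996e+02 -3.0000e-02 -2.2130e+01] F [-0.1 -1.5  0.7] gap -0.2
-110 [ 0.2  -0.27] turn -0.04
-112 [-0.14 -0.18] turn -0.0
-114 [-0.49 -0.11] turn 0.03
-116 [-0.84 -0.04] turn 0.07
-118 [-1.19  0.01] turn 0.1
-120 [-1.54  0.04] turn 0.14
-122 [-1.9   0.07] turn 0.17
-124 [-2.25  0.08] turn 0.21
-126 [-2.61  0.09] turn 0.24
-128 [-2.96  0.07] turn 0.28
-130 [-3.32  0.05] turn 0.31
-132 [-3.67  0.01] turn 0.35
-134 [-4.02 -0.03] turn 0.38
-136 [-4.37 -0.09] turn 0.42
-138 [-4.72 -0.17] turn 0.45
```

View pics/side9.png

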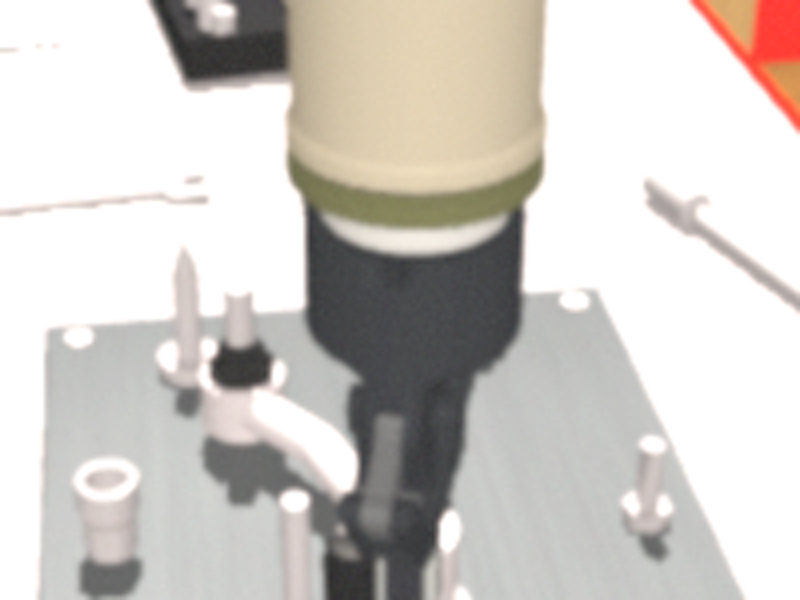

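View pics/top9.png

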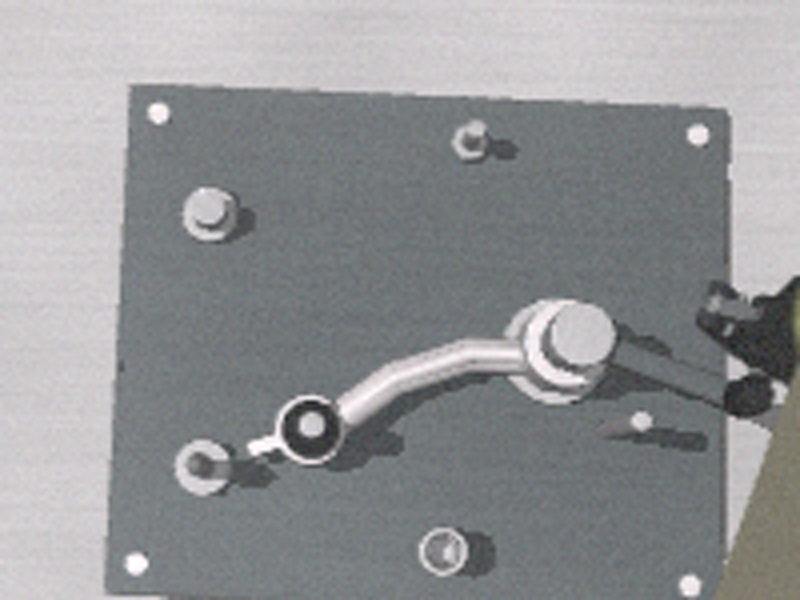

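```bash
python3 -m inch '[[[-0.5,-0.1,0],[0,0,0.03],0],[[-0.85,-0.04,0],[0,0,0.07],0],[[-1.2,0,0],[0,0,0.1],0],[[-1.55,0.04,0],[0,0,0.14],0],[[-1.9,0.07,0],[0,0,0.17],0],[[-2.25,0.08,0],[0,0,0.21],0],[[-2.45,0.09,0],[0,0,0.23],0],[[-2.6,0.09,0],[0,0,0.24],0],[[-2.75,0.08,0],[0,0,0.26],0],[[-2.75,0.08,0],[0,0,0.26],0]]'
python3 - <<'E'
from h import *
state(); way(range(-124,-142,-1))
shot('top','top10',(250,120,450,270),4)
E
```

```text
time: 10.75
tool_pos: [541.8, -193.9, 84.5]
tcp_rot: [-180.0, 0.0, -36.9]
ft_force: [1.0, -1.8, 0.2]
finger_gap: -0.1
t 10.75 p [ 541.8 -193.9   84.5] rpy [-1.7999e+02  2.0000e-02 -3.6880e+01] F [ 1.  -1.8  0.2] gap -0.1
-124 [ 0.51 -0.03] turn -0.05
-125 [0.34 0.02] turn -0.03
-126 [0.17 0.06] turn -0.02
-127 [-0.01  0.1 ] turn 0.0
-128 [-0.18  0.14] turn 0.02
-129 [-0.35  0.18] turn 0.04
-130 [-0.53  0.21] turn 0.05
-131 [-0.7   0.24] turn 0.07
-132 [-0.88  0.26] turn 0.09
-133 [-1.05  0.29] turn 0.11
-134 [-1.23  0.31] turn 0.12
-135 [-1.41  0.32] turn 0.14
-136 [-1.58  0.34] turn 0.16
-137 [-1.76  0.35] turn 0.18
-138 [-1.94  0.36] turn 0.19
-139 [-2.11  0.36] turn 0.21
-140 [-2.29  0.36] turn 0.23
-141 [-2.47  0.36] turn 0.25
```

View pics/top10.png

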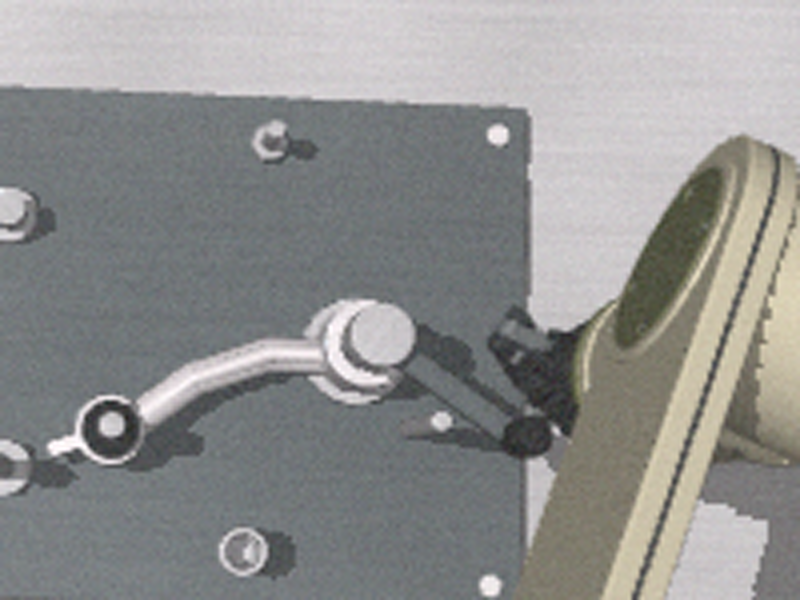

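```bash
for i in 1; do python3 -m inch '[[[-0.1,0.1,0],[0,0,0],0],[[-0.2,0.1,0],[0,0,0.02],0],[[-0.3,0.1,0],[0,0,0.03],0],[[-0.4,0.1,0],[0,0,0.03],0]]'; done; python3 -m inch '[[[-0.1,0,0],[0,0,0.01],0],[[-0.2,0,0],[0,0,0.02],0]]'
```

```text
time: 11.2
tool_pos: [538.2, -192.6, 84.6]
tcp_rot: [180.0, -0.0, -38.6]
ft_force: [1.8, -2.2, 0.6]
finger_gap: -0.1
time: 11.4
tool_pos: [536.4, -191.5, 84.6]
tcp_rot: [180.0, -0.0, -39.8]
ft_force: [1.3, -2.4, -0.1]
finger_gap: 0.0
```

```bash
python3 -m inch '[[[-0.1,0,0],[0,0,0.01],0],[[-0.2,0,0],[0,0,0.02],0]]'; python3 -m inch '[[[-0.1,0,0],[0,0,0.01],0],[[-0.15,0,0],[0,0,0.01],0]]'
python3 - <<'E'
from h import *
state()
shot('top','top11',(250,120,450,270),4)
E
```

```text
time: 11.6
tool_pos: [535.0, -190.2, 84.7]
tcp_rot: [180.0, -0.0, -40.9]
ft_force: [0.9, -3.6, 0.4]
finger_gap: 0.2
time: 11.8
tool_pos: [533.9, -189.1, 84.6]
tcp_rot: [180.0, -0.0, -41.5]
ft_force: [0.6, -3.3, -0.5]
finger_gap: -0.1
t 11.8 p [ 533.9 -189.1   84.6] rpy [179.99  -0.   -41.47] F [ 0.6 -3.3 -0.5] gap -0.1
```

View pics/top11.png

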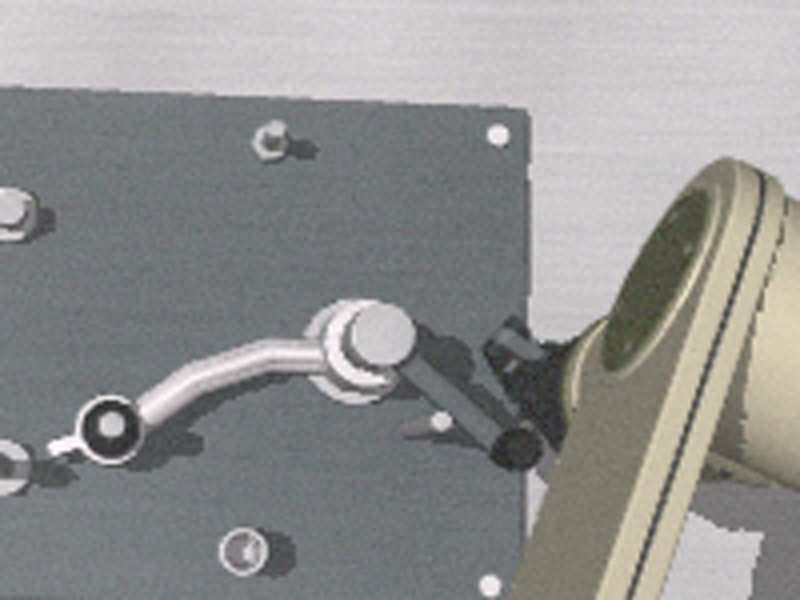

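```bash
python3 - <<'E'
from h import *
for u,v in[(517,449)]:
    p=ray('top',(250+(u+.5)/4-.5,120+(v+.5)/4-.5),138);d=p[:2]-A;print(p,np.hypot(*d),np.degrees(np.arctan2(d[1],d[0])))
E
for i in 1; do python3 -m inch '[[[-0.1,0,0],[0,0,0.01],0],[[-0.1,0,0],[0,0,0.01],0]]'; python3 -m inch '[[[-0.1,0,0],[0,0,0.01],0],[[-0.1,0,0],[0,0,0.01],0]]'; done
```

```text
[ 516.42958995 -171.64623097  138.        ] 96.07596465248655 -133.365384926884
time: 12.05
tool_pos: [533.3, -188.6, 84.7]
tcp_rot: [180.0, -0.0, -42.0]
ft_force: [0.9, -4.6, -0.1]
finger_gap: -0.2
time: 12.25
tool_pos: [533.2, -188.6, 84.8]
tcp_rot: [180.0, -0.1, -42.6]
ft_force: [4.1, -8.0, -2.4]
finger_gap: -0.1
```

```bash
python3 -m inch '[[[0.5,0,0],[0,0,0],0],[[1.5,0,0],[0,0,0],0],[[3,0,0],[0,0,0],0],[[4,0,-1],[0,0,0],0],[[4,0,-5],[0,0,0],0],[[4,0,-9],[0,0,0],0],[[4,3,-12],[0,0,0],0],[[4,7,-13],[0,0,0],0],[[4,11,-13],[0,0,0],0],[[4,15,-13],[0,0,0],0],[[4,15,-13],[0,0,0],0],[[4,15,-13],[0,0,0],0]]'
python3 - <<'E'
from h import *
state()
shot('top','top12',(220,120,420,270),4)
shot('top','top12f')
shot('side','side12',(200,150,400,300),4)
E
```

```text
time: 13.45
tool_pos: [460.2, -325.7, 214.4]
tcp_rot: [-180.0, 0.0, -42.7]
ft_force: [-0.2, -0.2, -0.9]
finger_gap: -0.0
t 13.45 p [ 460.2 -325.7  214.4] rpy [-1.7996e+02  4.0000e-02 -4.2700e+01] F [-0.2 -0.2 -0.9] gap -0.0
```

View pics/top12.png

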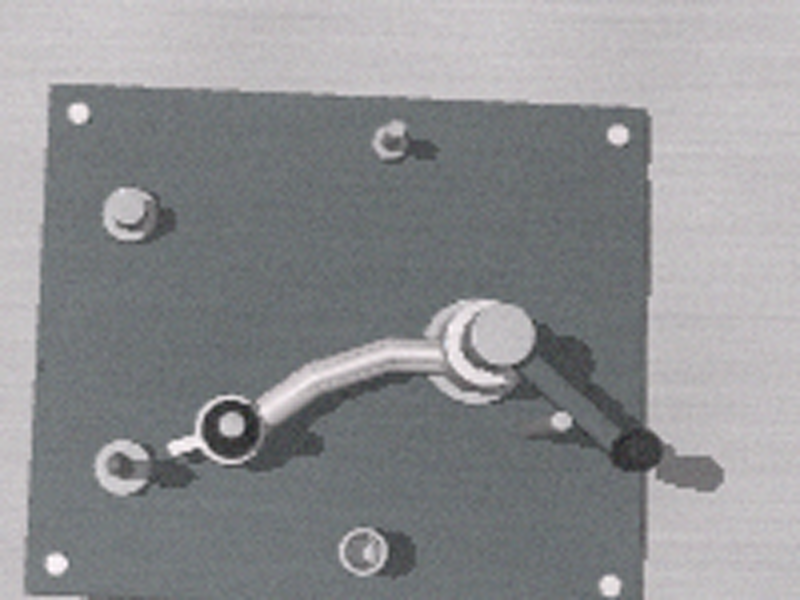

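View pics/side12.png

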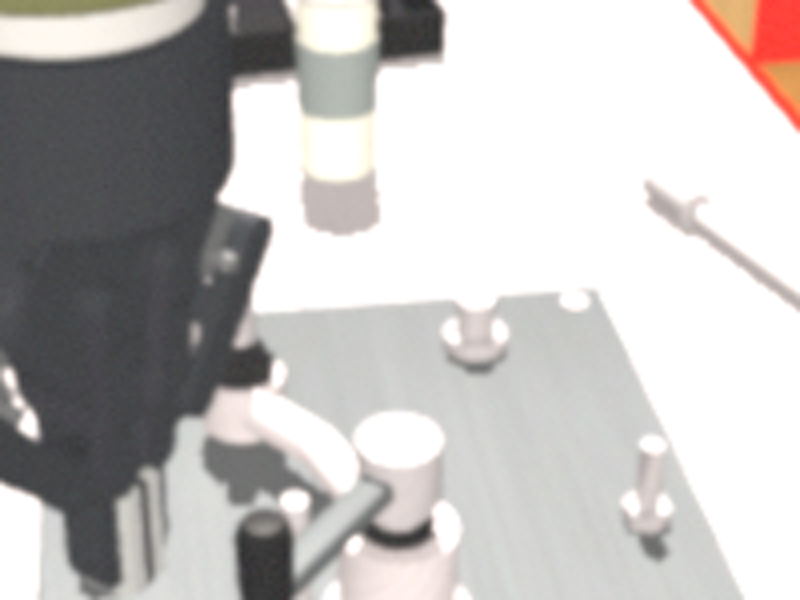

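View pics/top12f.png

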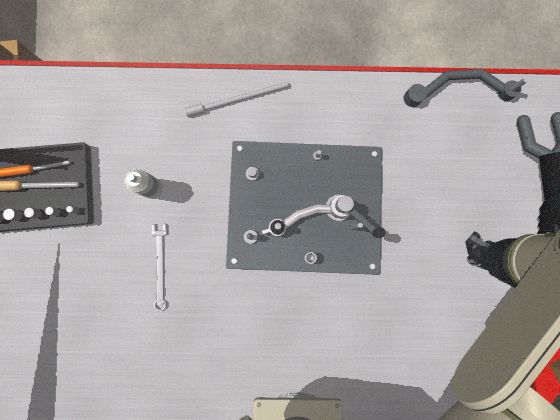

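```bash
python3 - <<'E'
from h import *
t=lambda u,v,z: ray('top',(220+(u+.5)/4-.5,120+(v+.5)/4-.5),z)
for k,u,v,z in [('stud',232,425,105),('mfoot',123,467,16),('knob',637,451,138),('pin',562,421,115)]:
    p=t(u,v,z);d=p[:2]-A;print(k,p.round(1),np.hypot(*d).round(1),np.degrees(np.arctan2(d[1],d[0])).round(2))
a=cv2.imread('pics/top0.png',0).astype(int);b=cv2.imread('pics/top12f_raw.png',0).astype(int)
for n,(x0,y0,x1,y1) in dict(can=(120,165,160,200),wrench=(148,220,172,312),socket=(303,250,320,267),bolt=(310,148,327,162)).items(): print(n,abs(a-b)[y0:y1,x0:x1].mean().round(2))
from bench import r
print(r.hand_in())
E
```

```text
stud [528.2  55.1 105. ] 166.0 109.04
mfoot [505.5 122.   16. ] 236.7 108.97
knob [ 515.3 -171.6  138. ] 96.8 -133.85
pin [ 532.9 -134.7  115. ] 59.4 -146.39
can 1.83
wrench 1.66
socket 2.27
bolt 2.19
the job is handed in; nothing more can be done
None
```

I pushed the control arm round by its stud until the nose pointed at the tall marker. Then I pushed the clamp lever clockwise by its knob onto the stop pin, backed clear and handed in at about 13.5 s. No verdict was given.

**Last checks (top camera, fingers clear):**
- **Arm:** the stud lies at 109.04° about the mandrel and the marker at 108.97°, which is under 1 mm off the centreline. The arm did not move while the lever was pushed.
- **Lever:** it stands at about -133.9°. The sizes given put contact with the pin at about -133°. The force rose from about 3 N to 9 N at the stop while the tool stood still. I could not read the joint angle itself.
- **Bystanders:** the socket, bolt, wrench and spray can look unchanged from the first top picture.

**What disagreed:**
- **Fingertips:** the pictures put the shut fingertips about 30 mm behind the TCP, but the description says 11 mm ahead. I used the pictures, and contact came where they predicted.
- **Knob radius:** the knob's top measured 95–97 mm from the axis, against the 100 mm given.
- **Stud from the side view:** in the first side picture the stud top came out about 6 mm off in y. I aimed with the top view and the side-view columns instead.

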